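# Four clicks on the tenon jig's lever clamp, and hold

## Robot

A 7-joint arm with a two-finger parallel gripper is mounted at the origin on the work surface. World frame = base frame: x ahead of the robot, y to its left, z up, the work surface at z = 0. Lengths are in mm, angles in rad, forces in N, time in s.
With the tool pointing down it reaches from about 375 to 925 mm from the base axis. Payload 3.1 kg.
Tool frame: the origin (TCP) lies at the very end of the fingers, on their centre line; the grasp point (between the pads) lies 19 mm behind it; z points along the fingers, y is the direction in which the jaws open and shut (so a half turn about z gives the same grasp; the last joint's range is limited). The gripper opens to 85 mm and grips with 20 to 120 N. Pads are 22 mm wide; open, the fingers measure 114 mm over their backs; the gripper's body (76 mm by 85 mm) begins 54 mm behind the grasp point. The pads swing forward as they close: fully open they stand 13 mm farther back than shut.
Start: joints at [-0.098, 0.383, 0.044, 1.598, -0.018, 1.161, -0.05], TCP at [650.002, 0.022, 231.269] pointing down, gripper open.
Joint ranges: [-2.61, 2.61], [-0.41, 2.15], [-1.48, 1.57], [0, 2.5], [-1.57, 4.71], [0.05, 1.97], [-2.85, 2.85]. Speed limits (rad/s): [2.79, 2.79, 3.14, 3.14, 3.14, 3.14, 3.14].

## Interface

Orientations are given as [roll, pitch, yaw] about the fixed x, y, z axes, in that order (R = Rz(yaw) Ry(pitch) Rx(roll)).
In Python, from plant import get_state, get_image, camera_model, close_job gives the robot as it stands.
- The arm moves only by the tool drive_tool, never from a script. Its argument "commands" is a list that holds one entry, the list of rows, each a list of 5 numbers: the shift along the world's x, y, z in m, then the turn about the world's z in degrees, then the closure, from 0 (fully open) to 1 (shut). A call has 1 to 20 rows; each row shifts and turns the commanded pose from where the row before left it; what a row does not reach is not made up. A row lasts 1/8 s, in which the tool goes at most 62.5 mm and 10.7 degrees, less where a joint would pass 70% of its speed; a pose out of reach is approached as far as the arm can. A call with a gripper value outside its range is refused whole. The fingers move at their own pace and stop on an object; "squeeze" is the grip in N (left out, the last holds). Time passes only in rows, so rows that do not move let the fingers close. It gives the time, the measured TCP pose, the force and the opening at its end, in the units of the state.
- get_state(): the state, without advancing time (a new reading comes with each control period).
- get_image(name): name is "scene" or "side" or "wrist"; returns the picture (400x640x3 uint8, blue, green, red); there is no depth.
- camera_model(name): a dict with "intrinsics" (3x3 intrinsics, pixels), "k1" (the pictures are not rectified: a ray, as slopes to the right and down, at radius r is drawn at 1 + k1 r^2 times it, then the intrinsics apply), "R" (3x3) and "t" (3): a world point X has camera coordinates R X + t. Camera axes: x right, y down, z forward; pixel columns grow to the right and rows downward; lengths in mm; the calibration is good to about 2 mm. A picture is of the moment at which its call begins: read the wrist's pose just before it. camera_model takes no time and is no camera call; for the wrist camera it gives the pose at the moment of the call.
- close_job(): hands the job in, once; it reports no verdict.
The state is a dict: "clock": time; "joints": joint angles; "joint_vel": joint speeds; "effort": joint torques, N m; "eef_pos": TCP position; "tool_rot": TCP orientation; "wrist_force": force on the tool from outside, world axes, zero at the start; "moment": the same for the moment, N m; "finger_gap": finger opening in mm.
Only numpy, scipy, OpenCV 4.12 (cv2) and the standard library are available. Lean on these libraries where they do the work, as an engineer would, in place of code of your own. Each camera call takes 0.05 s, during which the arm holds its last target.

## Task

Push the tenoned wooden rail along the jig's fence and under the raised clamp foot until its tenon end butts against the stop, with its side against the fence. Then press the red clamp lever down by four clicks, counting them by feel and not going on to a fifth, and finish with the gripper still holding the lever down there, ready for a workmate to tighten the lock knob: the pawl clicks but does not keep the lever down by itself. Leave the mallet, the chisel and the glue bottle where they are.

Things in the scene. Friction and masses are not known exactly. Their poses are not given: they have to be found in the camera images.
- jig: Fixed plywood jig board on the bench. Origin at bench level straight below the clamp foot; x across the board to the fence and away from the robot, y along the fence to the open end where the rail starts, z up. Board x -90 to +150, y -100 to +340, top (the rail's floor) z = 18 mm. Rail fully home: its centre at x 0, y +40, z 40.5 mm, its length along y, tenon to -y.
- fence_face (a point): Foot of the fence's guiding face, half-way along it, at x = +25, y = +125, z = 18 mm of the jig. Dark wooden fence along y, 410 mm long (y -80 to +330), 20 mm wide (x 25 to 45), only 18 mm high above the board. Axes as the jig's.
- stop_face (a point): Foot of the stop's face, in line with the rail's centre line, at x = 0, y = -60, z = 18 mm of the jig. Dark wooden block, x -45 to +30, y -80 to -60, 35 mm high above the board. Axes as the jig's.
- rail_mid (a point): Centre of the loose pale rail (half-way along, across and up), 200 x 50 wide x 45 mm high, about 0.27 kg. Its y is its length: the -y end is a tenon 35 long, 40 wide, 16 mm thick at mid height; the other 165 mm is full section. It starts on the jig board, tenon towards the stop and short of the foot, its middle 15 to 38 mm off the fence and askew by up to 7 degrees.
- foot_face (a point): Centre of the underside of the clamp's black rubber foot, 32 mm across. It goes down 30 mm per rad of the lever until it meets the rail's top (63 mm above the bench), then presses through its spring. At the start the rail passes under it with 6 to 10 mm to spare. The steel arm above it comes from behind the fence: z 106 to 130 mm, y within 15 mm of the jig's y = 0.
- lever_grip (a point): Point in the middle of the lever's thick red grip, on its centre line, 175 mm from the pivot. Grip 26 mm wide (along jig y), 18 mm thick, from 115 to 205 mm from the pivot. The lever swings in the upright plane y = 0 of the jig, its handle pointing from the pivot to the robot's side (jig -x).
- lever_pivot (a point): Axis of the lever's pivot (along the jig's y), at x = +30, y = 0, z = 168 mm of the jig; axes as the jig's. A black lock knob 46 mm across sits on it, out to jig y = -35 mm: not to be used here.
- click_teeth (a point): Where the brass spring pawl rides on the lever's steel teeth, above the pivot, 214 mm above the bench. A click is felt at the grip as the push needed falling off by 4 to 7 N (pawl going over a tooth), then rising again by 4 to 8 N (pawl seated before the next tooth). A rise with no fall before it is no click. Push just before clicks one to four: about 4, 6, 8 and 11 N.
- lever (a joint): Angle of the red lever, rad. 0: handle 40 degrees (0.698 rad) above level; grows as it is pressed down, end of travel 1.12. Friction keeps it where it starts (0 to 0.12). First it moves freely (1 or 2 N at the grip); foot meets wood and pawl the first tooth by about 0.35; the clicks follow 0.14 rad (25 mm of grip travel) apart. Let go after four clicks, it springs back two or three.
- mallet: Loose wooden joiner's mallet lying on the bench, 290 mm long, head 65 x 120 x 85 mm. Bystander. Origin under its handle, x towards the head.
- chisel: Loose wood chisel lying on the bench, 290 mm long. Bystander. Origin under its middle, x towards the blade.
- glue: White glue bottle with an orange cap standing on the bench, 64 mm across, 160 mm high. Bystander. Origin at the centre of its underside.

How it is judged (in metres and radians):
On the way, in this order (a step that is already met when the one before it is completed fails the run):
1. the rail is home: within 4 mm of the stop and of the fence, flat on the board, the lever not yet clicked (y of rail_mid in the frame of jig below 0.044 m and x of rail_mid in the frame of jig above -0.004 m and z of rail_mid in the frame of jig below 0.0435 m and angle between the y axis of rail_mid and the y axis of jig, either way round below 0.04 rad and value of joint lever below 0.38 rad), for 0.2 s.
2. the lever is over its fourth click, with the fingers on it (value of joint lever above 0.825 rad and contact force between the fingers and lever above 1 N), for 0.1 s.
At the end, for the whole second after the job is handed in: Lever still, past click four and short of five (0.825-0.955 rad), held by the fingers with over 2 N; foot on the rail with over 20 N; rail flat, within 4 mm of stop and fence and 0.04 rad of square; mallet, chisel and glue bottle within 20 mm of their places, bottle upright (value of joint lever between 0.825 and 0.955 rad and velocity of joint lever between -0.05 and 0.05 rad/s and contact force between the fingers and lever above 2 N and contact force between foot and rail above 20 N and y of rail_mid in the frame of jig below 0.044 m and x of rail_mid in the frame of jig above -0.004 m and z of rail_mid in the frame of jig below 0.0435 m and angle between the y axis of rail_mid and the y axis of jig, either way round below 0.04 rad and distance of each of mallet, chisel, glue from where it was at the start of the episode below 0.02 m and angle between glue's own z axis and vertical below 0.2 rad); the arm keeps its last pose, push and grip.
It fails at once if the lever goes on over the fifth click (value of joint lever above 0.975 rad).
It fails at once if a bystander is moved by more than 20 mm or the bottle tipped (distance of any of mallet, chisel, glue from where it was at the start of the episode above 0.02 m or angle between glue's own z axis and vertical above 0.2 rad).
It also fails if it takes over 72 s, if anything falls off the work surface, if the arm or the gripper's body presses on something with over 40 N, if the wrist force passes 120 N, or if a joint passes its speed limit or range.

## Working session

There is one attempt and no reset: what is moved stays moved. The work goes in short steps, Python scripts to look and compute and a tool call to move; the robot and the scene stay as the last step left them, time stands still between calls to the robot, and variables do not carry over. Pictures are saved under pics/ and viewed, and the job is handed in when it is done.

Besides the shell and the picture viewer there is one more tool, called after "Emit:" as a command line: name --argument value ..., lists and objects as JSON in quotes. drive_tool: Moves the arm, as the interface text tells. Its arguments: {"type":"object","properties":{"commands":{"type":"array","items":{"type":"array","items":{"type":"array","items":{"type":"number"}}}},"squeeze":{"type":"number"}},"required":["commands"]}

```bash
mkdir -p pics; ls
python3 - <<'E'
from plant import *
import cv2
print(get_state())
for n in ["scene","side","wrist"]:
    m=camera_model(n); print(n,m)
    cv2.imwrite(f"pics/{n}0.png",get_image(n))
E
```

```text
pics
{'clock': 0.0, 'joints': array([-0.09778801,  0.38386805,  0.04380076,  1.59961677, -0.01789677,
        1.16121896, -0.04989515]), 'joint_vel': array([-0.00025167,  0.00031262, -0.00044613,  0.00244012,  0.00050938,
       -0.00022662, -0.00027622]), 'effort': array([-8.41360106e-04, -4.33466363e+01,  1.02427706e+00, -2.49513745e+01,
        1.06121189e-02,  1.12996699e-02, -5.17373280e-06]), 'eef_pos': array([6.49026432e+02, 4.09322112e-03, 2.29845486e+02]), 'tool_rot': array([-3.13887694e+00,  1.37983538e-04,  1.57090053e+00]), 'wrist_force': array([ 0.44795932, -0.25409256, -0.33021498]), 'moment': array([0.04538198, 0.05390534, 0.00097161]), 'finger_gap': 85.36829588984064}
scene {'intrinsics': array([[395.94287351,   0.        , 325.68906678],
       [  0.        , 395.94287351, 198.9703829 ],
       [  0.        ,   0.        ,   1.        ]]), 'k1': -0.07260002124709754, 'R': array([[-0.81621886,  0.5777309 , -0.00371099],
       [ 0.31733774,  0.44294905, -0.83850635],
       [-0.48278725, -0.68558234, -0.54487919]]), 't': array([ 407.67906575,  -43.56851573, 1708.45268
[... 169 characters left out ...]
        ]]), 'k1': -0.08322057477705476, 'R': array([[ 0.90566714, -0.42389873,  0.00876957],
       [-0.20029377, -0.44597815, -0.87234506],
       [ 0.37369699,  0.78829776, -0.48881203]]), 't': array([-477.47590199,  252.41686211, 1062.37527649])}
wrist {'intrinsics': array([[296.35119546,   0.        , 323.0647244 ],
       [  0.        , 296.35119546, 198.51796356],
       [  0.        ,   0.        ,   1.        ]]), 'k1': 0.014058510021984999, 'R': array([[ 9.99994342e-01, -5.70714357e-04, -3.31526411e-03],
       [ 3.12936670e-04, -9.65449033e-01,  2.60591764e-01],
       [-3.34944199e-03, -2.60591327e-01, -9.65443391e-01]]), 't': array([-648.54847907,  -32.71217651,  379.66477543])}
```

View pics/scene0.png

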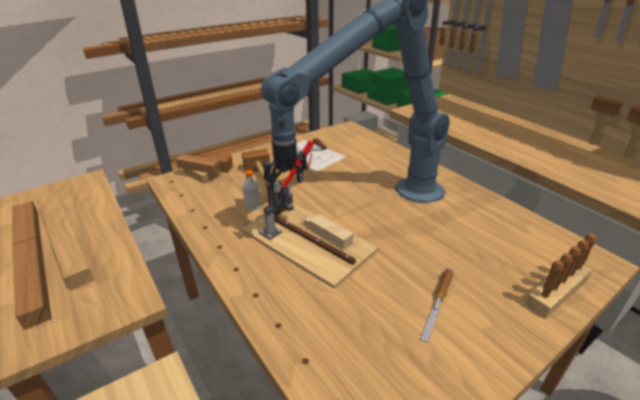

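View pics/side0.png

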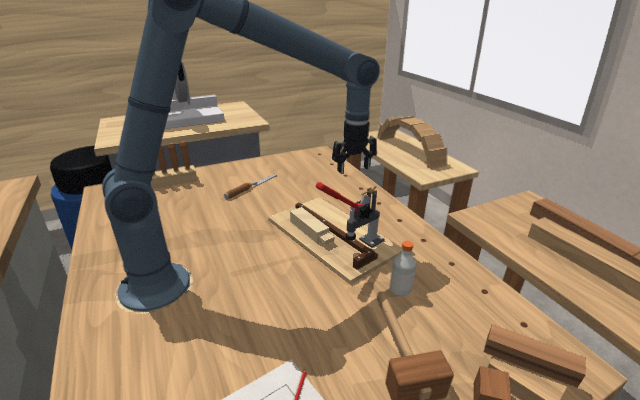

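View pics/wrist0.png

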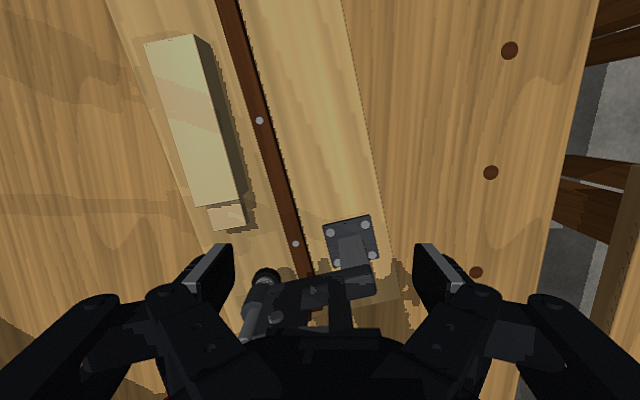

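The wrist view shows the rail's top (corners about (145,43), (193,35), (243,198), (197,207)), the fence running from (222,0) to (310,275), and the clamp's base plate at (350,240). I'll enlarge the side and scene views to fit the jig.

```bash
cat > h.py <<'E'
import numpy as np,cv2
from plant import *
def proj(m,X):
    X=np.atleast_2d(X); c=X@m["R"].T+m["t"]; s=c[:,:2]/c[:,2:]
    r2=(s**2).sum(1,keepdims=True); d=s*(1+m["k1"]*r2); K=m["intrinsics"]
    return d@K[:2,:2].T+K[:2,2]
def ray(m,uv):
    uv=np.atleast_2d(np.float64(uv))
    s=cv2.undistortPoints(uv[:,None],m["intrinsics"],np.array([m["k1"],0,0,0,0]))[:,0]
    d=np.c_[s,np.ones(len(s))]@m["R"]; C=-m["R"].T@m["t"]; return C,d
def unproj(m,uv,z):
    C,d=ray(m,uv); return C+d*((z-C[2])/d[:,2])[:,None]
def crop(src,dst,x0,y0,x1,y1,f):
    im=cv2.imread(src)[y0:y1,x0:x1]; cv2.imwrite(dst,cv2.resize(im,None,fx=f,fy=f,interpolation=cv2.INTER_CUBIC))
E
python3 - <<'E'
from h import *
crop("pics/side0.png","pics/s1.png",255,140,455,290,4)
crop("pics/scene0.png","pics/c1.png",225,125,385,285,4)
m=camera_model("wrist")
print(unproj(m,[[145,43],[193,35],[243,198],[197,207]],63))
E
```

```text
[[480.99115709 135.25508074  63.        ]
 [526.91518285 142.26971236  63.        ]
 [562.21213495 -16.14635915  63.        ]
 [511.39964221 -26.32334172  63.        ]]
```

View pics/s1.png

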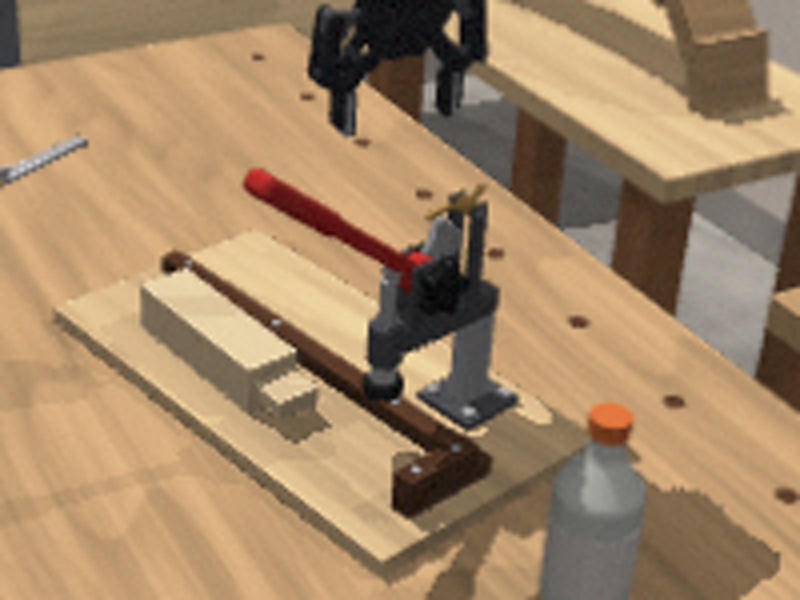

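Run:
```python
from h import *
im=cv2.imread("pics/wrist0.png")[0:310,90:410]; cv2.imwrite("pics/w1.png",cv2.resize(im,None,fx=1.9,fy=1.9,interpolation=cv2.INTER_CUBIC))
```

```text
(no output)
```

View pics/w1.png

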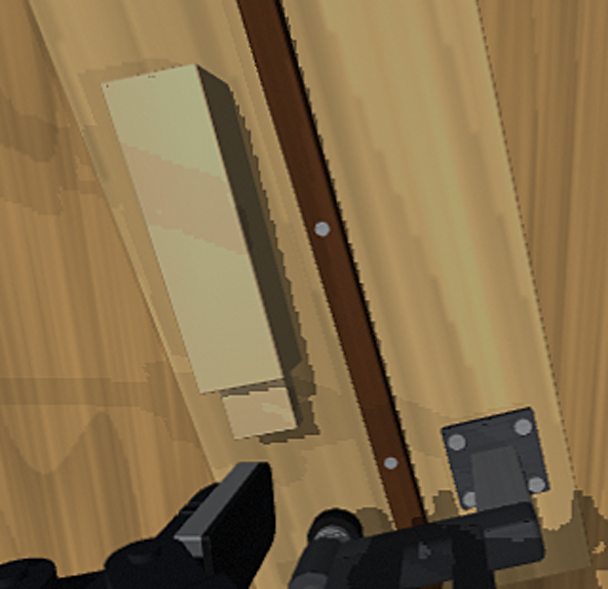

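Run:
```python
from h import *
from scipy.optimize import least_squares
mw,ms=camera_model("wrist"),camera_model("side")
W=lambda x,y:[90+x/1.9,y/1.9]; S=lambda x,y:[255+x/4,140+y/4]
L=[(25,36,[W(238,0),W(318,262),W(398,525)]),(45,36,[W(284,5),W(350,250),W(425,518)]),(150,18,[W(478,0),W(575,470)]),(-90,18,[W(28,0),W(120,235)])]
P=[((-90,-100,18),S(382,562)),((-90,340,18),S(55,313)),((150,340,18),S(242,232))]
for x,z,q in L: print(x,unproj(mw,q,z).round(1).tolist())
for X,q in P: print(X,unproj(ms,q,X[2]).round(1))
def f(p):
    c,s=np.cos(p[2]),np.sin(p[2]); R=np.array([[c,-s],[s,c]]); r=[]
    for x,z,q in L: r+=list(((unproj(mw,q,z)[:,:2]-p[:2])@R)[:,0]-x)
    for X,q in P: r+=list(((unproj(ms,q,X[2])[0,:2]-p[:2])@R)-X[:2])
    return np.array(r)
s=least_squares(f,[600,-50,0.2],loss="soft_l1",f_scale=3); print(s.x,f(s.x).round(1))
p=s.x;c,si=np.cos(p[2]),np.sin(p[2]);R=np.array([[c,-si],[si,c]])
q=unproj(mw,[W(105,86),W(197,66),W(284,377),W(201,393)],63); print(((q[:,:2]-p[:2])@R).round(1))
# lever overlay
im=cv2.imread("pics/side0.png"); im2=cv2.imread("pics/wrist0.png"); im3=cv2.imread("pics/scene0.png")
J=lambda X:np.c_[np.atleast_2d(X)[:,:2]@R.T+p[:2],np.atleast_2d(X)[:,2]]
for a,col in ((0,(255,0,0)),(0.12,(0,255,0))):
    t=0.698-a
    ln=J([[30-d*np.cos(t),0,168+d*np.sin(t)] for d in (0,115,175,205)]); print(a,ln.round(0).tolist())
    for m,i in ((ms,im),(camera_model("scene"),im3)): cv2.polylines(i,[proj(m,ln).round().astype(int)],False,col,1)
B=J([[-90,-100,18],[150,-100,18],[150,340,18],[-90,340,18]])
for m,i in ((ms,im),(camera_model("scene"),im3),(mw,im2)): 
  cv2.polylines(i,[proj(m,B).round().astype(int)],True,(255,0,255),1)
  cv2.polylines(i,[proj(m,J([[25,-80,36],[45,-80,36],[45,330,36],[25,330,36]])).round().astype(int)],True,(255,255,0),1)
cv2.imwrite("pics/o.png",np.hstack([cv2.resize(im[140:290,255:455],None,fx=2,fy=2),cv2.resize(im3[125:285,225:385],(300,300))]))
cv2.imwrite("pics/o2.png",im2)
```

```text
25 [[542.0, 180.0, 36.0], [575.6, 46.1, 36.0], [618.9, -126.1, 36.0]]
45 [[565.8, 177.8, 36.0], [594.7, 52.9, 36.0], [636.9, -120.9, 36.0]]
150 [[668.3, 186.1, 18.0], [738.9, -94.4, 18.0]]
-90 [[421.6, 185.2, 18.0], [452.1, 60.9, 18.0]]
(-90, -100, 18) [[ 520.7 -230.1   18. ]]
(-90, 340, 18) [[413.9 185.1  18. ]]
(150, 340, 18) [[631.9 252.7  18. ]]
[ 5.88499605e+02 -1.11126679e+02  2.48836163e-01] [  1.6   1.2   0.8   4.2   1.4  -0.5   0.5  -0.1   1.2   0.2  -5.    1.4
  -6.3  -9.9 -18.3   1.9]
[[-44.1 263.4]
 [  3.4 260.8]
 [ -5.9  99. ]
 [-55.1 101.7]]
0 [[618.0, -104.0, 168.0], [532.0, -125.0, 242.0], [488.0, -137.0, 280.0], [465.0, -142.0, 300.0]]
0.12 [[618.0, -104.0, 168.0], [524.0, -127.0, 231.0], [476.0, -140.0, 264.0], [451.0, -146.0, 280.0]]
```

View pics/o.png

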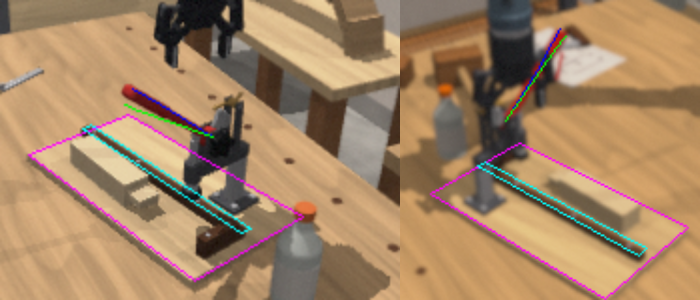

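View pics/o2.png

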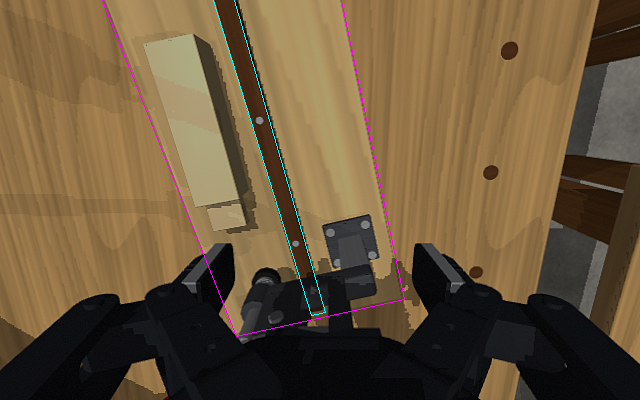

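```bash
cat > ov.py <<'E'
from h import *
def ov(p,src,name,box,f,dst,lev=None,m=None):
    m=m or camera_model(name); c,si=np.cos(p[2]),np.sin(p[2]);R=np.array([[c,-si],[si,c]])
    J=lambda X:np.c_[np.atleast_2d(X)[:,:2]@R.T+p[:2],np.atleast_2d(X)[:,2]]
    x0,y0,x1,y1=box; i=cv2.resize(cv2.imread(src)[y0:y1,x0:x1],None,fx=f,fy=f,interpolation=cv2.INTER_CUBIC)
    def d(X,col,cl=True): cv2.polylines(i,[((proj(m,J(X))+.5-[x0,y0])*f).round().astype(int)],cl,col,1)
    d([[-90,-100,18],[150,-100,18],[150,340,18],[-90,340,18]],(255,0,255))
    d([[25,-80,36],[45,-80,36],[45,330,36],[25,330,36]],(255,255,0))
    d([[-45,-80,53],[30,-80,53],[30,-60,53],[-45,-60,53]],(255,255,0))
    t=np.linspace(0,6.28,40)
    d(np.c_[30+23*np.cos(t),0*t-35,168+23*np.sin(t)],(0,255,0))
    if lev is not None:
        a=0.698-lev; d([[30-q*np.cos(a),0,168+q*np.sin(a)] for q in (0,205)],(255,0,0),False)
    cv2.imwrite(dst,i)
E
python3 - <<'E'
from ov import *
p=[588.5,-111.1,.2488]
ov(p,"pics/side0.png","side",(260,140,420,290),4.5,"pics/a.png",.0)
ov(p,"pics/scene0.png","scene",(240,125,385,285),4.5,"pics/b.png",.0)
E
```

```text
(no output)
```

View pics/a.png

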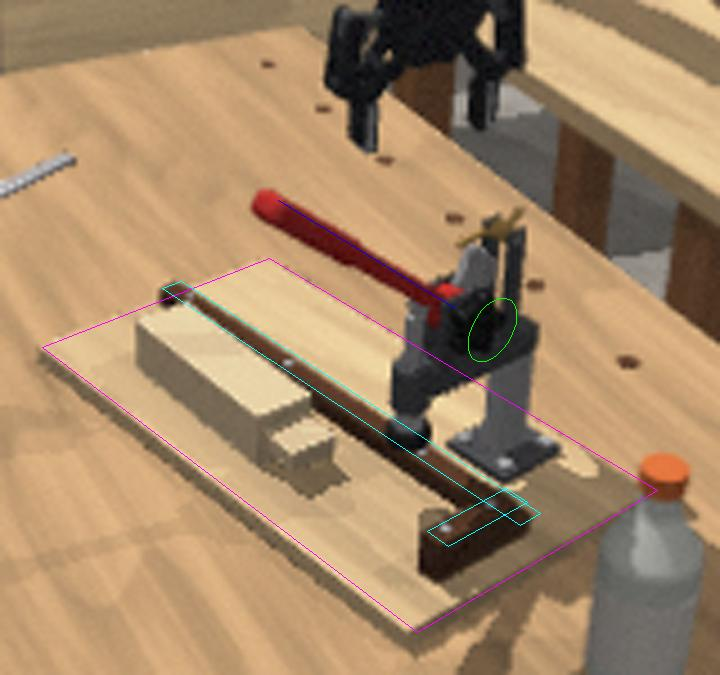

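View pics/b.png

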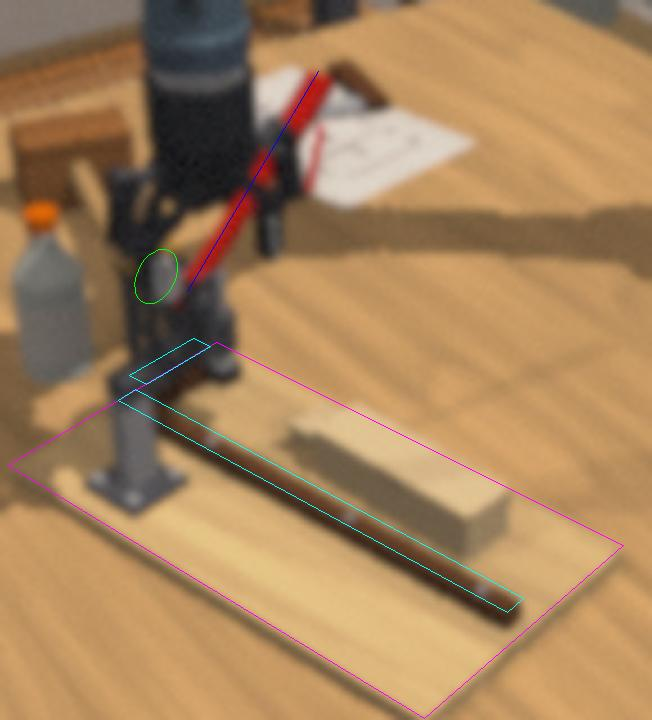

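Emit:
drive_tool --commands '[[[-0.035, 0.028, 0, 2.6, 0], [-0.035, 0.029, 0, 2.6, 0], [-0.035, 0.029, 0, 2.6, 0], [-0.035, 0.028, 0, 2.7, 0], [0, 0, 0, 0, 0], [0, 0, 0, 0, 0]]]'

```text
clock: 0.9
eef_pos: [510.3, 113.5, 231.3]
tool_rot: [3.141, 0.001, 1.754]
wrist_force: [-0.2, -0.7, 0.6]
finger_gap: 85.7
```

Run:
```python
from h import *
import pickle
m={}
for n in ["wrist","side","scene"]:
    m[n]=camera_model(n); cv2.imwrite(f"pics/{n}1.png",get_image(n))
s=get_state(); print({k:np.round(s[k],3) for k in("clock","eef_pos","tool_rot","wrist_force")})
pickle.dump(m,open("m1.pkl","wb"))
```

```text
{'clock': np.float64(1.05), 'eef_pos': array([511.015, 112.632, 231.237]), 'tool_rot': array([3.141, 0.   , 1.751]), 'wrist_force': array([-0.552, -0.609, -0.416])}
```

View pics/wrist1.png

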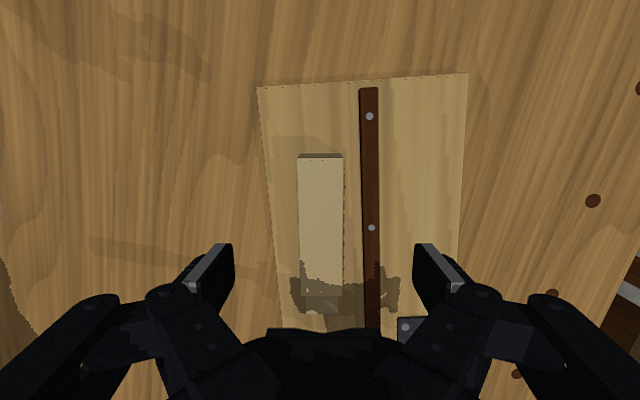

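Good: the board's open end shows with corners at (257,87) and (468,73), the fence end at (360..377,88), and the rail's rear top edge at (298..343,158). Next I refit the jig from these.

Run:
```python
from ov import *
import pickle
from scipy.optimize import least_squares
m=pickle.load(open("m1.pkl","rb"))["wrist"]
P=[((-90,340,18),(257,87)),((150,340,18),(468,73)),((25,330,36),(360,88)),((45,330,36),(377.5,87))]
X=np.array([a for a,b in P],float);U=np.array([b for a,b in P])
J=lambda p,X:np.c_[X[:,:2]@np.array([[np.cos(p[2]),-np.sin(p[2])],[np.sin(p[2]),np.cos(p[2])]]).T+p[:2],X[:,2]]
L=[(25,36,[(365.5,328)]),(45,36,[(380,328)]),(-90,18,[(281,328)]),(150,18,[(459,240)])]
def f(p):
    r=list((proj(m,J(p,X))-U).ravel()); R=np.array([[np.cos(p[2]),-np.sin(p[2])],[np.sin(p[2]),np.cos(p[2])]])
    for x,z,q in L: r+=list((((unproj(m,q,z)[:,:2]-p[:2])@R)[:,0]-x)/1.2)
    return np.array(r)
s=least_squares(f,[588,-105,.249]);print(s.x,f(s.x).round(1))
p=s.x;R=np.array([[np.cos(p[2]),-np.sin(p[2])],[np.sin(p[2]),np.cos(p[2])]])
q=unproj(m,[(298,158),(343,157.5),(344,290),(300,290)],63);print(q.round(1),((q[:,:2]-p[:2])@R).round(1))
ov(p,"pics/wrist1.png","wrist",(200,40,520,340),1.8,"pics/w.png",None,m)
ov(p,"pics/side1.png","side",(260,140,420,290),4.5,"pics/a.png",.0)
ov(p,"pics/scene1.png","scene",(240,125,385,285),4.5,"pics/b.png",.0)
```

```text
[ 5.85142001e+02 -1.09666718e+02  2.39576828e-01] [-1.8 -0.4  1.9  0.1 -0.7  0.4  0.5  0.2  0.4 -0.2 -0.9  0.6]
[[479.9 135.2  63. ]
 [526.2 144.2  63. ]
 [558.5  -9.3  63. ]
 [507.2 -18.7  63. ]] [[-44.1 262.8]
 [  3.  260.6]
 [ -2.1 103.8]
 [-54.1 106.8]]
```

View pics/a.png

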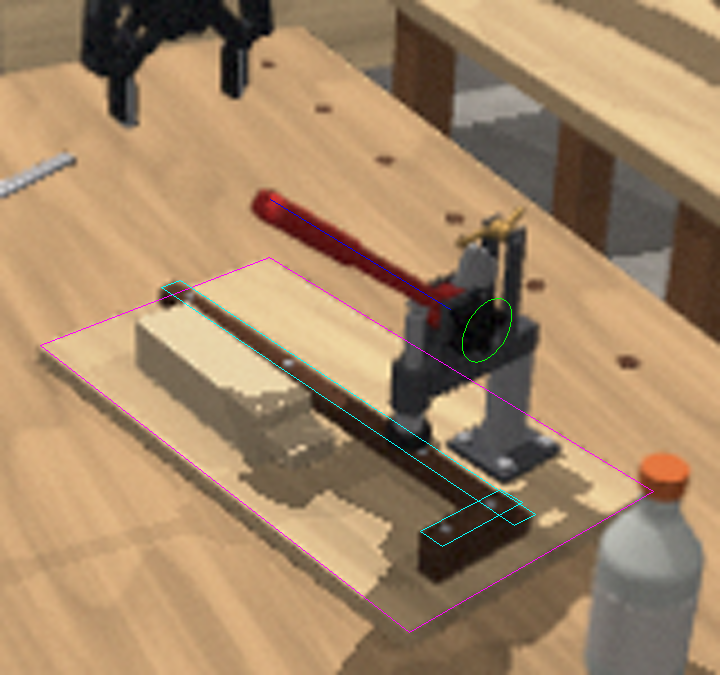

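View pics/b.png

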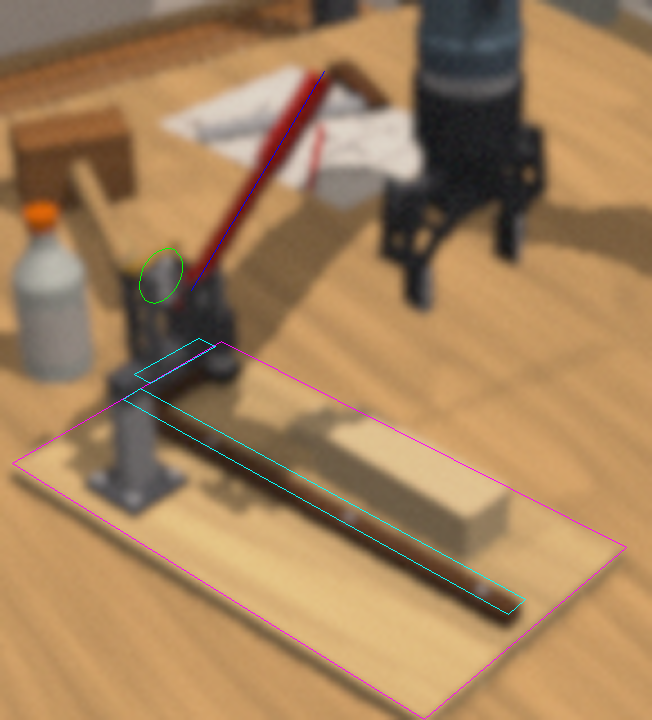

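View pics/w.png

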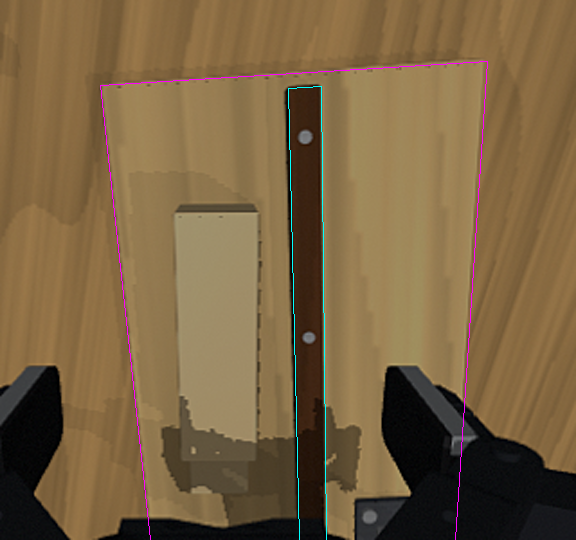

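Emit:
drive_tool --commands '[[[-0.002, 0, -0.045, 0.3, 0], [0, 0, -0.05, 0, 0], [0, 0, -0.05, 0, 0], [0, 0, -0.03, 0, 0], [0, 0, -0.014, 0, 0], [0, 0, 0, 0, 0.0], [0, 0, 0, 0, 0]]]' --squeeze 40

```text
clock: 1.92
eef_pos: [509.7, 114.2, 43.7]
tool_rot: [3.139, -0.0, 1.759]
wrist_force: [0.0, -0.1, -0.2]
finger_gap: 85.7
```

Run:
```python
from h import *
cv2.imwrite("pics/w2.png",get_image("wrist"))
cv2.imwrite("pics/side2.png",get_image("side"));crop("pics/side2.png","pics/s2.png",260,140,420,290,4)
```

```text
(no output)
```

View pics/w2.png

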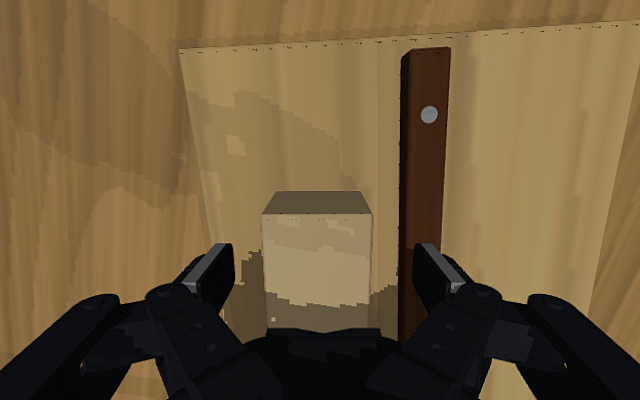

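View pics/s2.png

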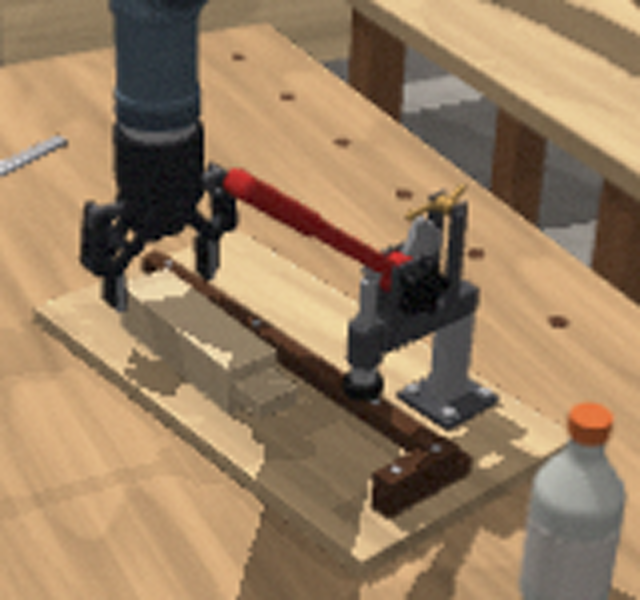

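Emit:
drive_tool --commands '[[[0, 0, -0.002, 0, 1], [0, 0, 0, 0, 1], [0, 0, 0, 0, 1], [0, 0, 0, 0, 1], [0, 0, 0, 0, 1], [0, 0, 0, 0, 1]]]' --squeeze 40

```text
clock: 2.78
eef_pos: [508.2, 114.2, 40.8]
tool_rot: [3.141, -0.0, 1.759]
wrist_force: [-1.6, -0.8, 6.4]
finger_gap: 49.4
```

Emit:
drive_tool --commands '[[[0, 0, 0, 0, 1], [0, 0, 0, 0, 1]]]'

```text
clock: 3.02
eef_pos: [508.2, 114.2, 40.8]
tool_rot: [3.141, -0.0, 1.759]
wrist_force: [-2.2, 0.7, 6.0]
finger_gap: 49.0
```

Emit:
drive_tool --commands '[[[0.0063, -0.0087, 0, 0.75, 1], [0.0063, -0.0087, 0, 0.75, 1], [0.0063, -0.0088, 0, 0.75, 1], [0.0062, -0.0088, 0, 0.75, 1], [0, 0, 0, 0, 1]]]'

```text
clock: 3.65
eef_pos: [534.2, 79.6, 40.8]
tool_rot: [3.139, -0.0, 1.812]
wrist_force: [0.2, 0.8, 4.9]
finger_gap: 49.2
```

Run:
```python
from ov import *
m=camera_model("wrist");cv2.imwrite("pics/w3.png",get_image("wrist"))
ov([585.1,-109.7,.2396],"pics/w3.png","wrist",(160,0,560,340),1.9,"pics/w3o.png",None,m)
```

```text
(no output)
```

View pics/w3o.png

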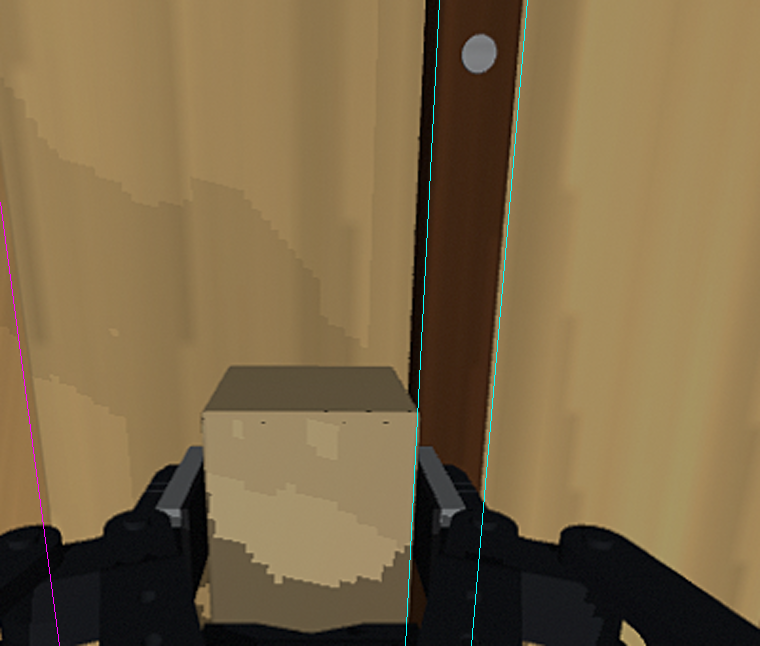

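Emit:
drive_tool --commands '[[[0.0022, -0.009, 0, 0, 1], [0.0022, -0.009, 0, 0, 1], [0.0022, -0.009, 0, 0, 1], [0.0022, -0.009, 0, 0, 1], [0.0022, -0.009, 0, 0, 1], [0.0022, -0.009, 0, 0, 1], [0.0022, -0.009, 0, 0, 1], [0.0021, -0.0086, 0, 0, 1], [0, 0, 0, 0, 1]]]'

```text
clock: 4.82
eef_pos: [551.1, 8.0, 40.8]
tool_rot: [3.141, -0.001, 1.812]
wrist_force: [0.2, 2.3, 6.4]
finger_gap: 49.2
```

Emit:
drive_tool --commands '[[[0.002, 0.0005, 0, 0, 1], [0.002, 0.0005, 0, 0, 1], [0, 0, 0, 0, 1]]]'

```text
clock: 5.2
eef_pos: [551.2, 8.1, 40.9]
tool_rot: [-3.134, -0.001, 1.812]
wrist_force: [-8.6, 1.2, 15.7]
finger_gap: 49.5
```

Run:
```python
from h import *
for n in("side","wrist","scene"): cv2.imwrite(f"pics/{n}4.png",get_image(n))
crop("pics/side4.png","pics/s4.png",300,170,400,270,6)
crop("pics/wrist4.png","pics/w4.png",200,100,450,340,2.5)
```

```text
(no output)
```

View pics/s4.png

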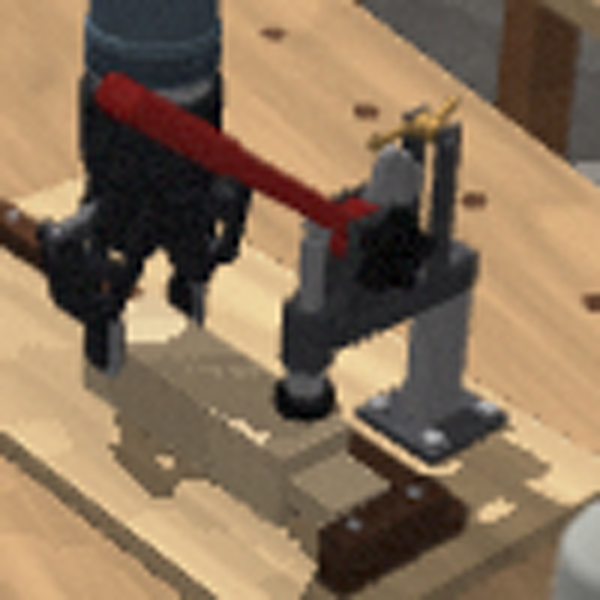

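View pics/w4.png

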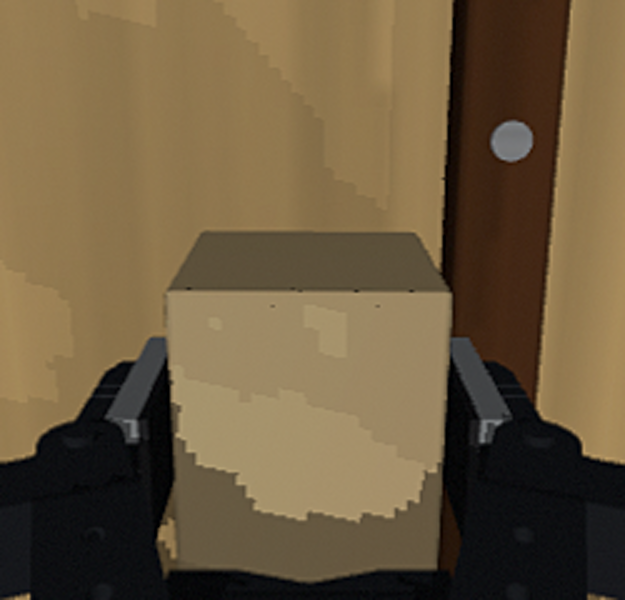

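```bash
python3 - <<'E'
from h import *
m=camera_model("wrist");s=get_state();print(s["eef_pos"].round(1),s["wrist_force"].round(1),s["moment"].round(2),s["tool_rot"].round(3),s["clock"])
W=lambda x,y:[200+(x)/2.5-.3,100+y/2.5-.3]
def J(q): 
    p=[585.1,-109.7,.2396];c,si=np.cos(p[2]),np.sin(p[2]);return ((q[:,:2]-p[:2])@np.array([[c,-si],[si,c]])).round(1).tolist()
print("rail top R edge",J(unproj(m,[W(452,291),W(448,400),W(441,565)],63)))
print("rail top L edge",J(unproj(m,[W(167,291),W(178,565)],63)))
print("rear bottom",J(unproj(m,[W(203,232),W(418,232)],18)))
print("fence top guide",J(unproj(m,[W(468,5),W(458,200),W(450,350)],36)))
print("fence foot",J(unproj(m,[W(455,5),W(443,232)],18)))
print("fence top far",J(unproj(m,[W(569,5),W(541,370)],36)))
E
python3 - <<'E'
import cv2
im=cv2.imread("pics/w4.png")[180:430,380:600];cv2.imwrite("pics/w4b.png",cv2.resize(im,None,fx=2.3,fy=2.3))
E
```

```text
[551.3   8.1  40.9] [-8.2  0.8 14.2] [ 0.09  1.61 -0.02] [-3.134e+00 -1.000e-03  1.812e+00] 5.35
rail top R edge [[20.3, 148.9], [20.6, 128.5], [20.9, 94.2]]
rail top L edge [[-28.6, 148.8], [-29.1, 93.8]]
rear bottom [[-29.0, 148.1], [20.5, 148.2]]
fence top guide [[25.7, 196.9], [25.8, 159.4], [25.8, 126.7]]
fence foot [[26.4, 197.9], [26.3, 148.3]]
fence top far [[44.7, 196.9], [45.6, 122.1]]
```

View pics/w4b.png

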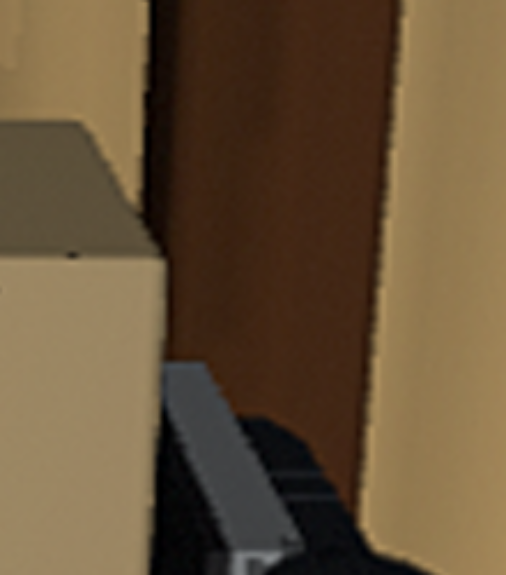

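The rail is square at 0.00–0.01 rad, with its rear end at y≈148 (8.5 mm short of the stop). It stopped 5 mm off the fence, probably because the inner finger is touching the fence. I'll finish the run along y, then release and push sideways from outside.

Emit:
drive_tool --commands '[[[-0.004, -0.001, 0, 0, 1], [0.0008, -0.003, 0, 0, 1], [0.0007, -0.003, 0, 0, 1], [0, 0, 0, 0, 1]]]'

```text
clock: 5.85
eef_pos: [552.2, 3.6, 40.8]
tool_rot: [3.141, -0.002, 1.813]
wrist_force: [-2.1, 3.8, 6.9]
finger_gap: 49.1
```

Emit:
drive_tool --commands '[[[0.0005, -0.002, 0, 0, 1], [0, 0, 0, 0, 1]]]'

```text
clock: 6.1
eef_pos: [552.7, 2.0, 40.8]
tool_rot: [3.141, -0.003, 1.813]
wrist_force: [-1.4, 5.0, 6.4]
finger_gap: 49.0
```

Emit:
drive_tool --commands '[[[0.0005, -0.002, 0, 0, 1], [0, 0, 0, 0, 1]]]'

```text
clock: 6.35
eef_pos: [553.0, 0.8, 40.8]
tool_rot: [3.141, -0.003, 1.814]
wrist_force: [-2.5, 5.9, 8.3]
finger_gap: 49.0
```

Emit:
drive_tool --commands '[[[0.0005, -0.002, 0, 0, 1], [0, 0, 0, 0, 1]]]'

```text
clock: 6.6
eef_pos: [553.0, 0.7, 40.8]
tool_rot: [-3.141, -0.006, 1.814]
wrist_force: [-2.6, 8.1, 8.6]
finger_gap: 49.6
```

Emit:
drive_tool --commands '[[[0.0005, -0.002, 0, 0, 1], [0, 0, 0, 0, 1]]]'

```text
clock: 6.85
eef_pos: [553.0, 0.8, 40.8]
tool_rot: [-3.141, -0.008, 1.815]
wrist_force: [-4.1, 11.4, 8.4]
finger_gap: 49.0
```

Run:
```python
from h import *
for n in("side","wrist"): cv2.imwrite(f"pics/{n}5.png",get_image(n))
crop("pics/side5.png","pics/s5.png",300,190,400,270,6)
crop("pics/wrist5.png","pics/w5.png",200,100,450,340,2.5)
```

View pics/s5.png

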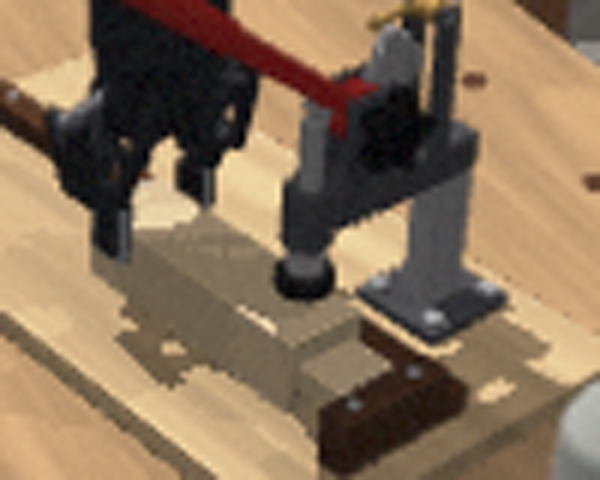

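View pics/w5.png

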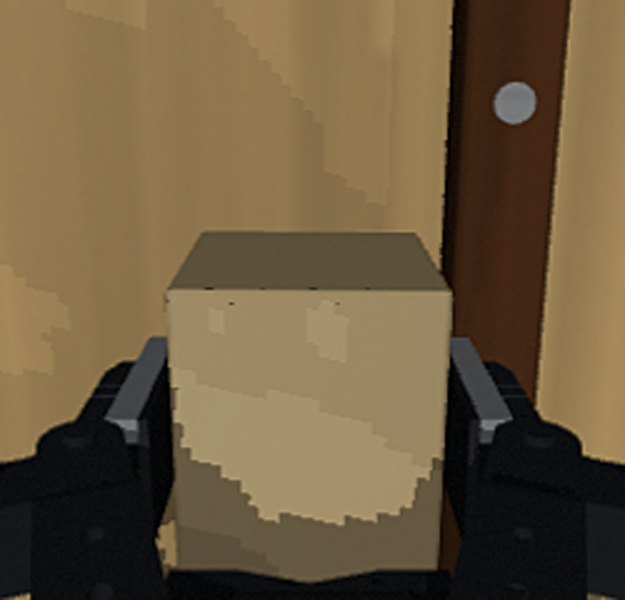

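Emit:
drive_tool --commands '[[[-0.0007, 0.003, 0, 0, 1], [0, 0, 0, 0, 0.3], [0, 0, 0, 0, 0.3], [0, 0, 0, 0, 0.3]]]'

```text
clock: 7.45
eef_pos: [552.8, -5.1, 39.6]
tool_rot: [-3.14, 0.001, 1.81]
wrist_force: [0.6, -0.3, 0.6]
finger_gap: 59.9
```

Emit:
drive_tool --commands '[[[0.003, -0.012, 0.002, 0, 0.3], [0.003, -0.012, 0, 0, 0.3], [0.003, -0.012, 0, 0, 0.3], [0, 0, 0, 0, 0.3]]]'

```text
clock: 7.95
eef_pos: [562.7, -42.1, 42.3]
tool_rot: [3.142, 0.001, 1.808]
wrist_force: [0.0, 0.8, -0.4]
finger_gap: 59.6
```

Emit:
drive_tool --commands '[[[0.003, 0.0007, 0, 0, 0.3], [0.003, 0.0007, 0, 0, 0.3], [0, 0, 0, 0, 0.3]]]'

```text
clock: 8.32
eef_pos: [568.2, -37.4, 42.1]
tool_rot: [-3.141, -0.001, 1.813]
wrist_force: [-1.7, -0.4, 0.2]
finger_gap: 59.9
```

Emit:
drive_tool --commands '[[[0.003, 0.0007, 0, 0, 0.3], [0.002, 0.0005, 0, 0, 0.3], [0, 0, 0, 0, 0.3]]]'

```text
clock: 8.7
eef_pos: [570.9, -36.7, 41.7]
tool_rot: [-3.136, -0.002, 1.812]
wrist_force: [-5.2, 1.2, 3.5]
finger_gap: 59.9
```

Emit:
drive_tool --commands '[[[0.003, 0.0007, 0, 0, 0.3], [0.001, 0.0003, 0, 0, 0.3], [0, 0, 0, 0, 0.3]]]'

```text
clock: 9.07
eef_pos: [571.3, -36.9, 41.0]
tool_rot: [-3.128, -0.002, 1.811]
wrist_force: [-10.3, -1.5, 6.9]
finger_gap: 59.5
```

Run:
```python
from h import *
for n in("side","wrist","scene"): cv2.imwrite(f"pics/{n}6.png",get_image(n))
crop("pics/side6.png","pics/s6.png",300,190,400,270,6)
crop("pics/wrist6.png","pics/w6.png",160,20,450,340,2.2)
```

```text
(no output)
```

View pics/s6.png

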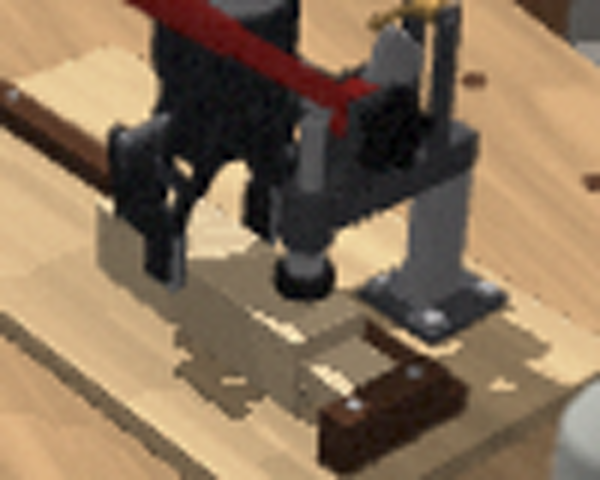

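View pics/w6.png

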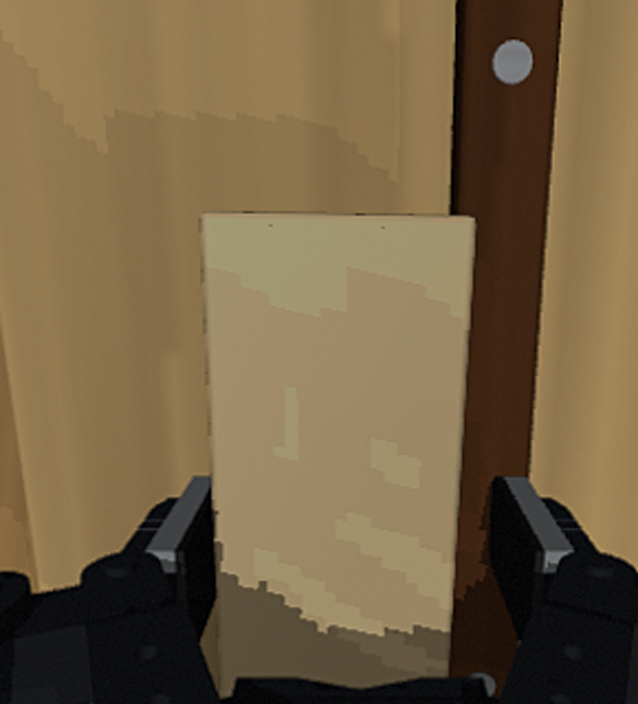

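```bash
cat > meas.py <<'E'
from h import *
def J(q): 
    p=[585.1,-109.7,.2396];c,si=np.cos(p[2]),np.sin(p[2]);return ((q[:,:2]-p[:2])@np.array([[c,-si],[si,c]])).round(1).tolist()
E
python3 - <<'E'
from meas import *
m=camera_model("wrist");s=get_state();print(s["eef_pos"].round(1),s["wrist_force"].round(1),s["clock"])
W=lambda x,y:[160+x/2.2-.3,20+y/2.2-.3]
print("rail top R edge",J(unproj(m,[W(475,217),W(466,400),W(449,660)],63)))
print("rail top L edge",J(unproj(m,[W(201,215),W(211,450)],63)))
print("fence top guide",J(unproj(m,[W(469,5),W(465,190)],36)))
print("fence top far",J(unproj(m,[W(562,5),W(533,470)],36)))
E
```

```text
[571.3 -36.9  40.9] [-9.2 -0.4  7.7] 9.225
rail top R edge [[25.3, 140.9], [25.1, 107.0], [23.8, 49.1]]
rail top L edge [[-23.8, 141.3], [-24.7, 96.6]]
fence top guide [[26.4, 182.1], [27.1, 146.6]]
fence top far [[45.0, 181.9], [46.1, 82.0]]
```

Emit:
drive_tool --commands '[[[-0.008, -0.002, 0, 0, 0.3], [0, 0, 0.02, 0, 0.3], [-0.007, 0.029, 0.02, 0, 0.6], [-0.007, 0.029, 0, 0, 1], [-0.007, 0.03, 0, 0, 1], [0, 0, -0.02, 0, 1], [0, 0, -0.02, 0, 1], [0, 0, 0, 0, 1]]]'

```text
clock: 10.22
eef_pos: [548.0, 50.1, 41.2]
tool_rot: [-3.141, -0.0, 1.812]
wrist_force: [-0.5, 0.3, -0.7]
finger_gap: 0.2
```

Emit:
drive_tool --commands '[[[0.0012, -0.005, 0, 0, 1], [0.0012, -0.005, 0, 0, 1], [0, 0, 0, 0, 1]]]'

```text
clock: 10.6
eef_pos: [551.9, 39.0, 43.1]
tool_rot: [3.14, 0.001, 1.81]
wrist_force: [-0.5, -0.3, 0.3]
finger_gap: 0.0
```

Emit:
drive_tool --commands '[[[0.0007, -0.003, 0, 0, 1], [0.0, -0.0, 0, 0, 1], [0, 0, 0, 0, 1]]]'

```text
clock: 10.98
eef_pos: [551.7, 38.1, 42.6]
tool_rot: [3.141, -0.001, 1.813]
wrist_force: [-0.6, 3.0, 1.7]
finger_gap: -0.0
```

Emit:
drive_tool --commands '[[[0.0007, -0.003, 0, 0, 1], [0.0, -0.0, 0, 0, 1], [0, 0, 0, 0, 1]]]'

```text
clock: 11.35
eef_pos: [551.7, 38.0, 42.6]
tool_rot: [3.142, -0.004, 1.814]
wrist_force: [-3.6, 6.3, 3.4]
finger_gap: -0.1
```

Emit:
drive_tool --commands '[[[0.0007, -0.003, 0, 0, 1], [0.0, -0.0, 0, 0, 1], [0, 0, 0, 0, 1]]]'

```text
clock: 11.72
eef_pos: [551.7, 38.0, 42.6]
tool_rot: [-3.141, -0.007, 1.816]
wrist_force: [-3.5, 10.9, 5.2]
finger_gap: 0.2
```

Emit:
drive_tool --commands '[[[-0.004, 0.016, 0, 0, 1], [0, 0, 0.05, 0, 1], [0, 0, 0.05, 0, 1], [0, 0, 0.06, 0, 1], [0, 0, 0.06, 0, 1], [0, 0, 0.05, 0, 1], [0, 0, 0, 0, 1]]]'

```text
clock: 12.6
eef_pos: [552.2, 46.2, 317.9]
tool_rot: [3.13, 0.003, 1.81]
wrist_force: [-0.3, 0.4, 0.9]
finger_gap: -0.3
```

Run:
```python
from ov import *
import pickle
m={}
for n in("side","wrist","scene"): m[n]=camera_model(n);cv2.imwrite(f"pics/{n}7.png",get_image(n))
s=get_state();print(s["eef_pos"].round(1),s["wrist_force"].round(1),s["clock"])
pickle.dump(m,open("m7.pkl","wb"))
p=[585.1,-109.7,.2396]
ov(p,"pics/side7.png","side",(290,160,410,280),5,"pics/s7.png",.04)
ov(p,"pics/scene7.png","scene",(240,125,385,285),4.5,"pics/c7.png",.04)
```

```text
[548.   46.1 310.8] [-0.4  0.7  0.5] 12.75
```

View pics/s7.png

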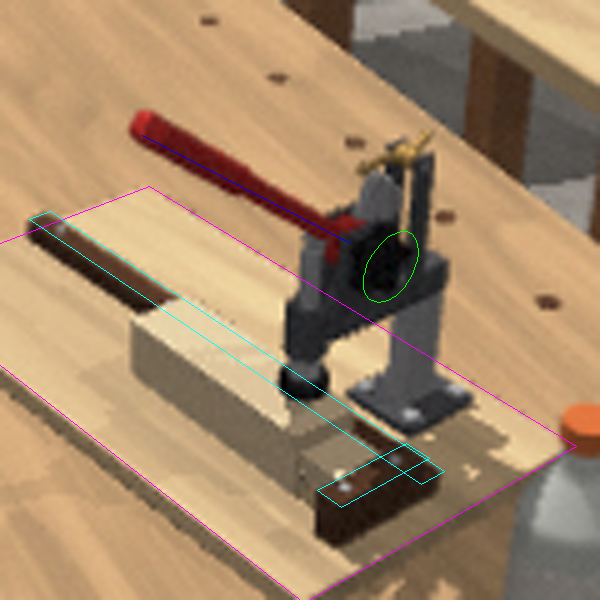

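View pics/c7.png

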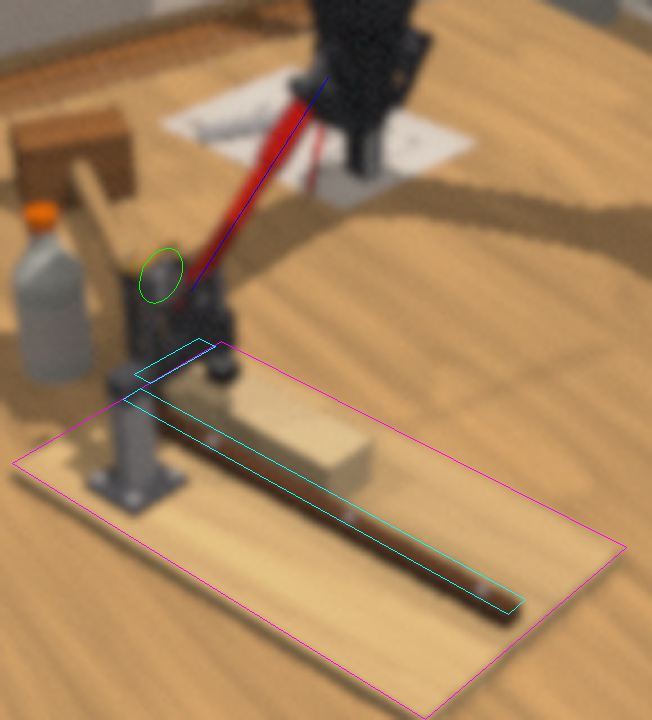

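View pics/wrist7.png

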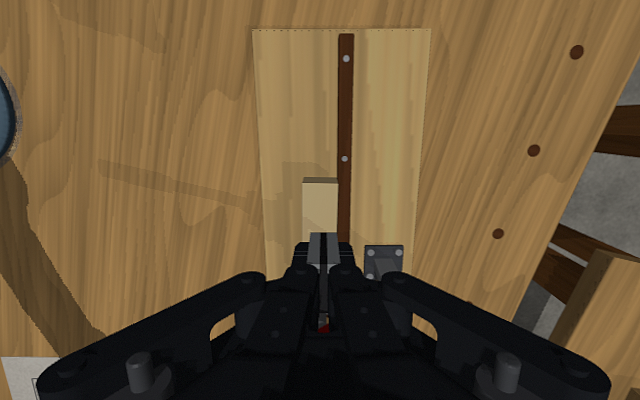

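Emit:
drive_tool --commands '[[[0, 0, 0.035, 0, 1], [-0.01, -0.03, 0, 0, 1], [-0.015, -0.045, 0, 0, 1], [-0.015, -0.045, 0, 0, 1], [-0.015, -0.045, 0, 0, 1], [-0.005, -0.015, 0, 0, 1], [0, 0, 0, 0, 1], [0, 0, 0, 0, 1]]]'

```text
clock: 13.75
eef_pos: [489.3, -130.7, 346.3]
tool_rot: [-3.14, -0.001, 1.815]
wrist_force: [0.1, 1.0, 0.8]
finger_gap: -0.1
```

Run:
```python
from meas import *
for n in("side","wrist","scene"): cv2.imwrite(f"pics/{n}8.png",get_image(n))
s=get_state();e=s["eef_pos"];print(e.round(1),J(e[None]),s["wrist_force"].round(1),s["clock"],s["joints"].round(2))
for n in("side","scene"): print(n,proj(camera_model(n),e))
crop("pics/side8.png","pics/s8.png",290,120,410,240,5)
crop("pics/scene8.png","pics/c8.png",240,105,365,230,5)
```

```text
[ 489.5 -131.   347. ] [[-97.9, 2.0]] [-0.7  0.2 -0.5] 13.9 [ 0.09  0.02  0.09  1.79 -0.    1.33  0.43]
side [[327.89597921 164.16006299]]
scene [[305.88952012 130.72304397]]
```

View pics/s8.png

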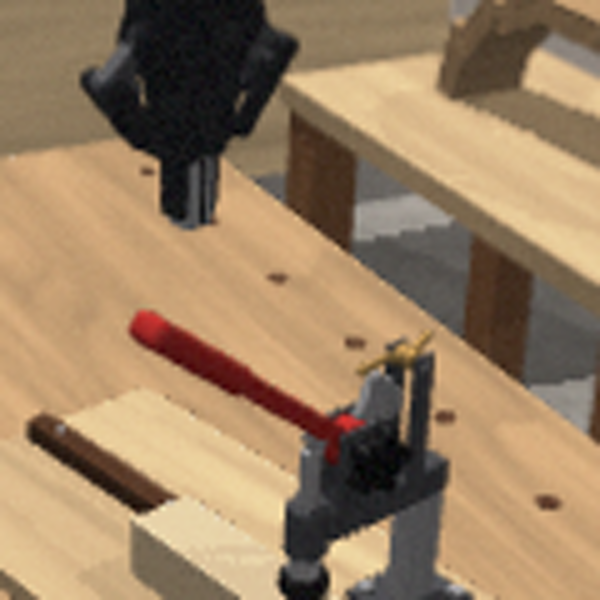

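View pics/c8.png

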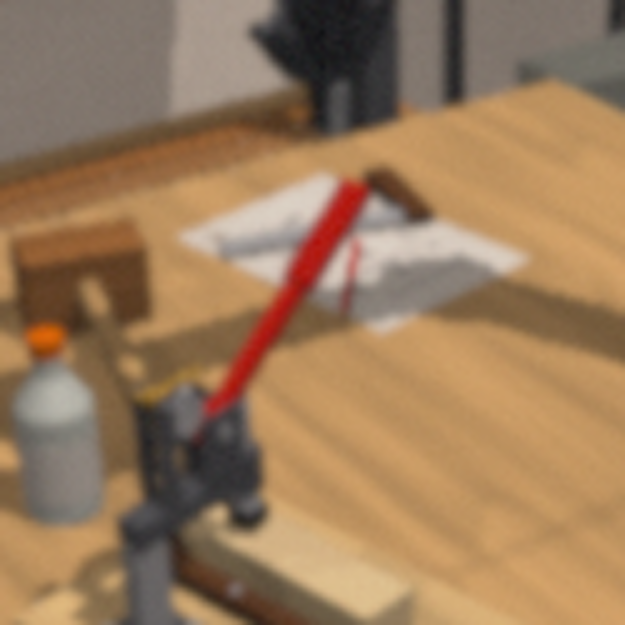

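View pics/wrist8.png

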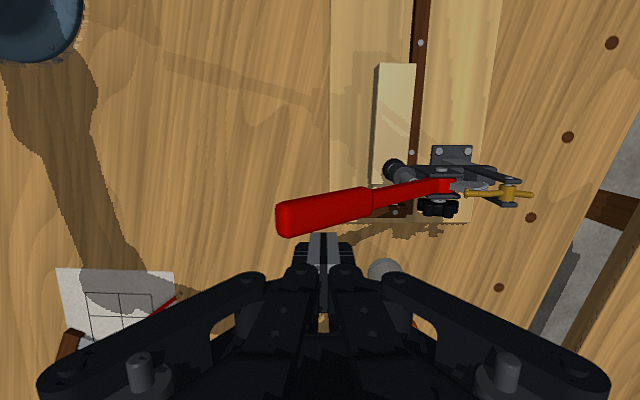

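Run:
```python
from meas import *
m=camera_model("wrist")
p=[585.1,-109.7,.2396];c,s=np.cos(p[2]),np.sin(p[2])
for a in (0,.06,.12):
    t=.698-a
    X=np.array([[30-q*np.cos(t),0,168+q*np.sin(t)] for q in (0,115,175,205)])
    W=np.c_[X[:,:2]@np.array([[c,-s],[s,c]]).T+p[:2],X[:,2]]
    print(a,proj(m,W).round(0).tolist(),proj(camera_model("side"),W).round(1).tolist()[1:],proj(camera_model("scene"),W).round(1).tolist()[1:])
```

```text
0 [[438.0, 183.0], [369.0, 201.0], [314.0, 215.0], [280.0, 223.0]] [[338.5, 195.3], [326.1, 187.7], [319.5, 183.7]] [[298.7, 161.5], [307.2, 147.3], [311.5, 140.3]]
0.06 [[438.0, 183.0], [363.0, 199.0], [306.0, 211.0], [271.0, 219.0]] [[337.3, 197.4], [324.2, 191.1], [317.2, 187.8]] [[299.6, 162.4], [308.5, 148.8], [312.9, 142.1]]
0.12 [[438.0, 183.0], [358.0, 198.0], [299.0, 208.0], [264.0, 214.0]] [[336.1, 199.6], [322.4, 194.6], [315.1, 192.0]] [[300.4, 163.4], [309.7, 150.4], [314.3, 144.0]]
```

Emit:
drive_tool --commands '[[[0, -0.002, -0.016, 0, 1], [0, 0, -0.016, 0, 1], [0, 0, -0.015, 0, 1], [-0.0036, -0.0009, -0.007, 0, 1], [-0.0036, -0.0009, -0.007, 0, 1], [-0.0036, -0.0009, -0.007, 0, 1]]]'

```text
clock: 14.65
eef_pos: [478.2, -137.9, 279.4]
tool_rot: [3.141, 0.001, 1.811]
wrist_force: [1.2, 0.3, 0.9]
finger_gap: 0.1
```

Emit:
drive_tool --commands '[[[-0.0036, -0.0009, -0.007, 0, 1], [-0.0036, -0.0009, -0.007, 0, 1], [0, 0, 0, 0, 1]]]'

```text
clock: 15.02
eef_pos: [470.0, -139.6, 264.4]
tool_rot: [-3.14, -0.001, 1.811]
wrist_force: [0.1, 1.0, 0.9]
finger_gap: -0.0
```

Run:
```python
from meas import *
for n in("side","wrist"): cv2.imwrite(f"pics/{n}9.png",get_image(n))
s=get_state();e=s["eef_pos"];print(e.round(1),J(e[None]),s["wrist_force"].round(1),s["clock"])
crop("pics/side9.png","pics/s9.png",290,120,410,240,5)
```

```text
[ 470.8 -139.4  265.1] [[-118.1, -1.8]] [ 0.   0.8 -0.2] 15.125
```

View pics/s9.png

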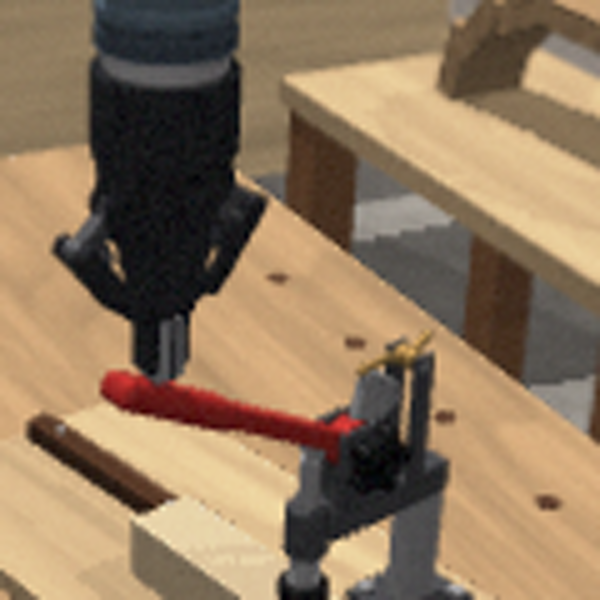

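View pics/wrist9.png

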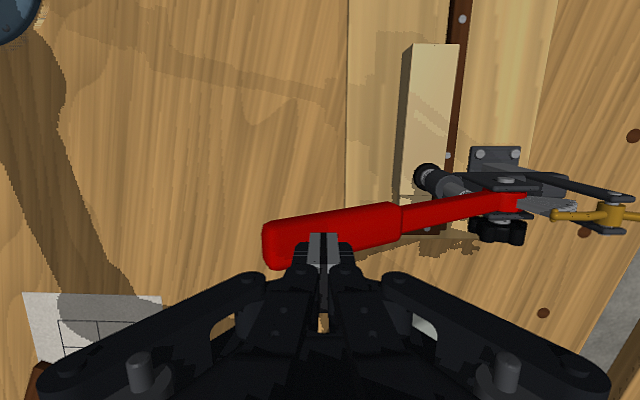

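Emit:
drive_tool --commands '[[[-0.0015, -0.0003, -0.004, 0, 1], [-0.0015, -0.0003, -0.004, 0, 1], [-0.0015, -0.0003, -0.004, 0, 1], [0, 0, 0, 0, 1]]]'

```text
clock: 15.62
eef_pos: [465.9, -140.3, 252.6]
tool_rot: [-3.141, -0.001, 1.812]
wrist_force: [1.0, 1.2, 0.5]
finger_gap: 0.2
```

Emit:
drive_tool --commands '[[[-0.0012, -0.0003, -0.003, 0, 1], [0, 0, 0, 0, 1]]]'

```text
clock: 15.88
eef_pos: [465.0, -140.7, 250.0]
tool_rot: [-3.141, -0.0, 1.812]
wrist_force: [-0.2, -0.2, -0.4]
finger_gap: 0.0
```

Emit:
drive_tool --commands '[[[-0.0012, -0.0003, -0.003, 0, 1], [0, 0, 0, 0, 1]]]'

```text
clock: 16.12
eef_pos: [463.9, -141.0, 247.1]
tool_rot: [-3.141, -0.0, 1.812]
wrist_force: [-0.8, 0.0, 0.9]
finger_gap: 0.4
```

Emit:
drive_tool --commands '[[[-0.0012, -0.0003, -0.003, 0, 1], [0, 0, 0, 0, 1]]]'

```text
clock: 16.38
eef_pos: [462.7, -141.3, 244.1]
tool_rot: [-3.141, -0.0, 1.812]
wrist_force: [-0.7, 0.3, 0.9]
finger_gap: -0.3
```

Emit:
drive_tool --commands '[[[-0.001, -0.0003, -0.003, 0, 1], [0, 0, 0, 0, 1]]]'

```text
clock: 16.62
eef_pos: [461.6, -141.7, 241.1]
tool_rot: [-3.141, -0.0, 1.812]
wrist_force: [0.3, 0.1, 1.5]
finger_gap: 0.2
```

Emit:
drive_tool --commands '[[[-0.001, -0.0003, -0.003, 0, 1], [0, 0, 0, 0, 1]]]'

```text
clock: 16.88
eef_pos: [460.9, -141.9, 238.5]
tool_rot: [3.141, 0.0, 1.812]
wrist_force: [-0.0, -0.8, 3.6]
finger_gap: 0.1
```

Emit:
drive_tool --commands '[[[-0.001, -0.0002, -0.003, 0, 1], [0, 0, 0, 0, 1]]]'

```text
clock: 17.12
eef_pos: [460.1, -142.2, 235.9]
tool_rot: [3.141, 0.0, 1.812]
wrist_force: [-1.7, 0.6, 5.1]
finger_gap: -0.2
```

Emit:
drive_tool --commands '[[[-0.001, -0.0002, -0.003, 0, 1], [0, 0, 0, 0, 1]]]'

```text
clock: 17.38
eef_pos: [459.0, -142.4, 233.1]
tool_rot: [3.141, 0.0, 1.812]
wrist_force: [-2.2, 1.1, 5.6]
finger_gap: 0.0
```

Emit:
drive_tool --commands '[[[-0.001, -0.0002, -0.003, 0, 1], [0, 0, 0, 0, 1]]]'

```text
clock: 17.62
eef_pos: [457.9, -142.8, 229.6]
tool_rot: [3.141, 0.0, 1.812]
wrist_force: [-1.5, -0.7, 4.2]
finger_gap: -0.3
```

Emit:
drive_tool --commands '[[[-0.001, -0.0002, -0.003, 0, 1], [0, 0, 0, 0, 1]]]'

```text
clock: 17.88
eef_pos: [456.3, -142.6, 225.4]
tool_rot: [-3.141, -0.001, 1.811]
wrist_force: [-0.1, 0.0, -0.8]
finger_gap: 0.0
```

Emit:
drive_tool --commands '[[[-0.001, -0.0002, -0.003, 0, 1], [0, 0, 0, 0, 1]]]'

```text
clock: 18.12
eef_pos: [455.3, -142.7, 222.5]
tool_rot: [-3.14, -0.001, 1.812]
wrist_force: [0.1, 0.3, -1.0]
finger_gap: 0.1
```

Emit:
drive_tool --commands '[[[-0.001, -0.0002, -0.003, 0, 1], [0, 0, 0, 0, 1]]]'

```text
clock: 18.38
eef_pos: [454.9, -143.0, 220.2]
tool_rot: [3.141, -0.0, 1.812]
wrist_force: [0.4, -0.2, 0.6]
finger_gap: 0.1
```

Emit:
drive_tool --commands '[[[-0.001, -0.0002, -0.003, 0, 1], [0, 0, 0, 0, 1]]]'

```text
clock: 18.62
eef_pos: [454.2, -143.2, 217.6]
tool_rot: [3.141, 0.0, 1.812]
wrist_force: [0.6, 1.7, 3.2]
finger_gap: -0.0
```

Emit:
drive_tool --commands '[[[-0.001, -0.0002, -0.003, 0, 1], [0, 0, 0, 0, 1]]]'

```text
clock: 18.88
eef_pos: [453.5, -143.4, 214.9]
tool_rot: [3.14, 0.0, 1.812]
wrist_force: [-0.4, 1.7, 4.5]
finger_gap: -0.2
```

Emit:
drive_tool --commands '[[[-0.0008, -0.0002, -0.003, 0, 1], [0, 0, 0, 0, 1]]]'

```text
clock: 19.12
eef_pos: [452.9, -143.5, 212.3]
tool_rot: [3.14, 0.0, 1.812]
wrist_force: [-0.1, 0.8, 6.2]
finger_gap: -0.1
```

Emit:
drive_tool --commands '[[[-0.0008, -0.0002, -0.003, 0, 1], [0, 0, 0, 0, 1]]]'

```text
clock: 19.38
eef_pos: [452.3, -143.7, 209.7]
tool_rot: [3.139, 0.0, 1.812]
wrist_force: [-1.1, 1.3, 7.3]
finger_gap: -0.1
```

Emit:
drive_tool --commands '[[[-0.0008, -0.0002, -0.003, 0, 1], [0, 0, 0, 0, 1]]]'

```text
clock: 19.62
eef_pos: [451.5, -143.9, 206.4]
tool_rot: [3.139, 0.0, 1.812]
wrist_force: [0.5, 0.9, 6.4]
finger_gap: -0.2
```

Emit:
drive_tool --commands '[[[-0.0006, -0.0002, -0.003, 0, 1], [0, 0, 0, 0, 1]]]'

```text
clock: 19.88
eef_pos: [450.6, -144.1, 202.6]
tool_rot: [3.14, 0.0, 1.812]
wrist_force: [2.0, 1.9, 3.6]
finger_gap: 0.1
```

Emit:
drive_tool --commands '[[[-0.0006, -0.0002, -0.003, 0, 1], [0, 0, 0, 0, 1]]]'

```text
clock: 20.12
eef_pos: [448.7, -144.6, 198.6]
tool_rot: [-3.14, -0.0, 1.812]
wrist_force: [0.5, 0.3, 0.9]
finger_gap: -0.0
```

Emit:
drive_tool --commands '[[[-0.0006, -0.0002, -0.003, 0, 1], [0, 0, 0, 0, 1]]]'

```text
clock: 20.38
eef_pos: [448.3, -144.8, 195.9]
tool_rot: [-3.141, -0.0, 1.812]
wrist_force: [0.8, 0.9, 1.6]
finger_gap: -0.2
```

Emit:
drive_tool --commands '[[[-0.0006, -0.0002, -0.003, 0, 1], [0, 0, 0, 0, 1]]]'

```text
clock: 20.62
eef_pos: [448.1, -144.8, 193.4]
tool_rot: [3.141, -0.0, 1.812]
wrist_force: [0.5, 1.7, 4.1]
finger_gap: -0.2
```

Emit:
drive_tool --commands '[[[-0.0006, -0.0002, -0.003, 0, 1], [0, 0, 0, 0, 1]]]'

```text
clock: 20.88
eef_pos: [447.8, -144.9, 190.9]
tool_rot: [3.141, -0.0, 1.812]
wrist_force: [0.7, 0.6, 5.3]
finger_gap: 0.1
```

Two clicks so far (7.3→0.9 N, then rising). The third should come near z≈177.

Emit:
drive_tool --commands '[[[-0.0004, -0.0001, -0.003, 0, 1], [0, 0, 0, 0, 1]]]'

```text
clock: 21.12
eef_pos: [447.5, -145.0, 188.3]
tool_rot: [3.141, -0.0, 1.812]
wrist_force: [-1.4, 1.5, 7.8]
finger_gap: 0.4
```

Emit:
drive_tool --commands '[[[-0.0004, -0.0001, -0.003, 0, 1], [0, 0, 0, 0, 1]]]'

```text
clock: 21.38
eef_pos: [447.2, -145.1, 185.6]
tool_rot: [3.14, -0.0, 1.812]
wrist_force: [-1.2, 1.3, 9.1]
finger_gap: -0.4
```

Emit:
drive_tool --commands '[[[-0.0003, -0.0001, -0.003, 0, 1], [0, 0, 0, 0, 1]]]'

```text
clock: 21.62
eef_pos: [446.9, -145.2, 182.5]
tool_rot: [3.14, -0.0, 1.812]
wrist_force: [-0.3, 1.9, 8.8]
finger_gap: -0.3
```

Emit:
drive_tool --commands '[[[-0.0003, -0.0001, -0.003, 0, 1], [0, 0, 0, 0, 1]]]'

```text
clock: 21.88
eef_pos: [446.6, -145.2, 179.0]
tool_rot: [3.14, 0.0, 1.812]
wrist_force: [-0.8, 1.6, 6.3]
finger_gap: 0.2
```

Emit:
drive_tool --commands '[[[-0.0003, -0.0001, -0.003, 0, 1], [0, 0, 0, 0, 1]]]'

```text
clock: 22.12
eef_pos: [446.2, -145.4, 175.4]
tool_rot: [3.14, 0.0, 1.812]
wrist_force: [1.2, 1.3, 2.1]
finger_gap: 0.0
```

Emit:
drive_tool --commands '[[[-0.0003, -0.0001, -0.003, 0, 1], [0, 0, 0, 0, 1]]]'

```text
clock: 22.38
eef_pos: [446.1, -145.5, 172.5]
tool_rot: [3.14, 0.0, 1.812]
wrist_force: [2.1, 1.4, 4.9]
finger_gap: -0.3
```

Emit:
drive_tool --commands '[[[-0.0003, -0.0001, -0.003, 0, 1], [0, 0, 0, 0, 1]]]'

```text
clock: 22.62
eef_pos: [446.1, -145.5, 169.9]
tool_rot: [3.14, 0.0, 1.812]
wrist_force: [1.0, 1.5, 5.4]
finger_gap: -0.2
```

Third click (9.1→2.1 N, then rising). Now the fourth.

Emit:
drive_tool --commands '[[[-0.0001, 0, -0.003, 0, 1], [0, 0, 0, 0, 1]]]'

```text
clock: 22.88
eef_pos: [446.2, -145.5, 167.3]
tool_rot: [3.139, 0.0, 1.812]
wrist_force: [0.4, 2.4, 7.8]
finger_gap: -0.1
```

Emit:
drive_tool --commands '[[[-0.0001, 0, -0.003, 0, 1], [0, 0, 0, 0, 1]]]'

```text
clock: 23.12
eef_pos: [446.3, -145.5, 164.8]
tool_rot: [3.139, 0.0, 1.812]
wrist_force: [-1.0, 1.9, 9.6]
finger_gap: -0.2
```

Emit:
drive_tool --commands '[[[0, 0, -0.003, 0, 1], [0, 0, 0, 0, 1]]]'

```text
clock: 23.38
eef_pos: [446.4, -145.4, 162.1]
tool_rot: [3.139, 0.0, 1.812]
wrist_force: [-0.9, 3.2, 11.4]
finger_gap: 0.1
```

Emit:
drive_tool --commands '[[[0, 0, -0.002, 0, 1], [0, 0, 0, 0, 1]]]'

```text
clock: 23.62
eef_pos: [446.5, -145.5, 160.3]
tool_rot: [3.139, 0.0, 1.812]
wrist_force: [-0.5, 3.2, 12.5]
finger_gap: -0.1
```

Emit:
drive_tool --commands '[[[0, 0, -0.002, 0, 1], [0, 0, 0, 0, 1]]]'

```text
clock: 23.88
eef_pos: [446.5, -145.5, 158.1]
tool_rot: [3.139, 0.0, 1.812]
wrist_force: [-0.3, 3.1, 11.7]
finger_gap: -0.0
```

Emit:
drive_tool --commands '[[[0, 0, -0.002, 0, 1], [0, 0, 0, 0, 1]]]'

```text
clock: 24.12
eef_pos: [446.5, -145.4, 155.9]
tool_rot: [3.138, 0.0, 1.812]
wrist_force: [-0.4, 2.0, 9.3]
finger_gap: 0.0
```

Emit:
drive_tool --commands '[[[0, 0, -0.002, 0, 1], [0, 0, 0, 0, 1]]]'

```text
clock: 24.38
eef_pos: [446.6, -145.4, 153.5]
tool_rot: [3.138, 0.001, 1.812]
wrist_force: [1.0, 2.3, 8.4]
finger_gap: -0.2
```

Emit:
drive_tool --commands '[[[0, 0, -0.002, 0, 1], [0, 0, 0, 0, 1]]]'

```text
clock: 24.62
eef_pos: [446.5, -145.5, 151.1]
tool_rot: [3.138, 0.001, 1.812]
wrist_force: [1.7, 2.3, 4.4]
finger_gap: -0.0
```

Emit:
drive_tool --commands '[[[0, 0, -0.002, 0, 1], [0, 0, 0, 0, 1]]]'

```text
clock: 24.88
eef_pos: [446.7, -145.5, 149.3]
tool_rot: [3.138, 0.001, 1.812]
wrist_force: [0.5, 2.6, 6.2]
finger_gap: 0.1
```

Emit:
drive_tool --commands '[[[0, 0, -0.002, 0, 1], [0, 0, 0, 0, 1]]]'

```text
clock: 25.12
eef_pos: [446.9, -145.5, 147.6]
tool_rot: [3.138, 0.001, 1.812]
wrist_force: [1.4, 2.2, 8.4]
finger_gap: 0.4
```

Emit:
drive_tool --commands '[[[0, 0, -0.001, 0, 1], [0, 0, 0, 0, 1], [0, 0, 0, 0, 1], [0, 0, 0, 0, 1]]]'

```text
clock: 25.62
eef_pos: [447.1, -145.5, 146.9]
tool_rot: [3.137, 0.001, 1.812]
wrist_force: [0.9, 2.2, 9.9]
finger_gap: 0.2
```

Run:
```python
from ov import *
from meas import J
for n in("side","wrist","scene"): cv2.imwrite(f"pics/{n}10.png",get_image(n))
s=get_state();e=s["eef_pos"];print(e.round(1),J(e[None]),s["wrist_force"].round(1),s["clock"],s["joint_vel"].round(3))
ov([585.1,-109.7,.2396],"pics/side10.png","side",(290,140,410,260),5,"pics/s10.png",.87)
ov([585.1,-109.7,.2396],"pics/scene10.png","scene",(230,105,385,255),4,"pics/c10.png",.87)
```

```text
[ 447.  -145.5  146.9] [[-142.6, -2.0]] [1.8 2.2 9.7] 25.775 [ 0.001  0.002  0.001  0.     0.     0.    -0.001]
```

View pics/s10.png

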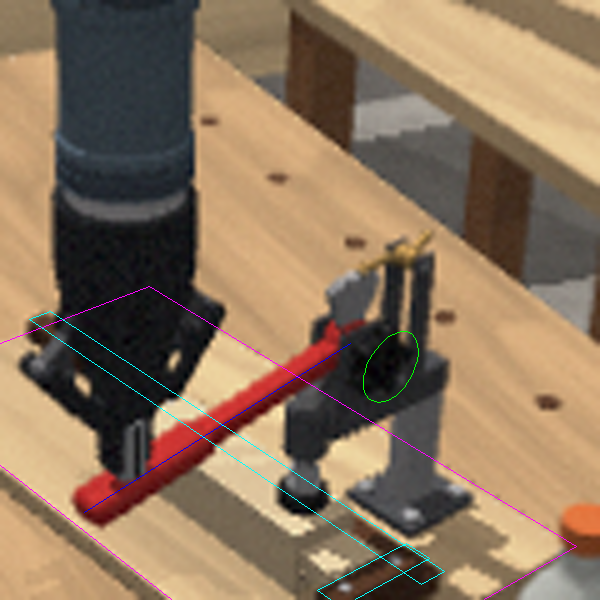

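View pics/wrist10.png

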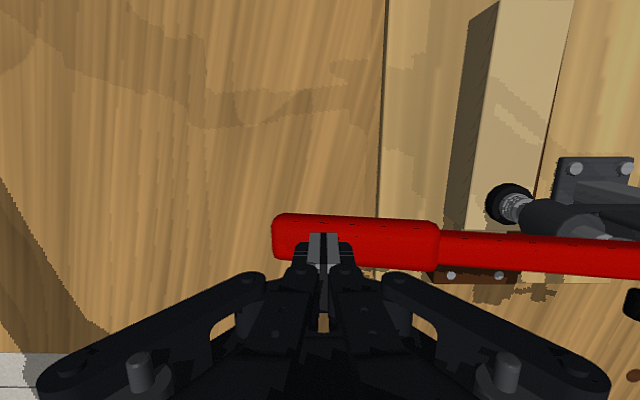

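View pics/c10.png

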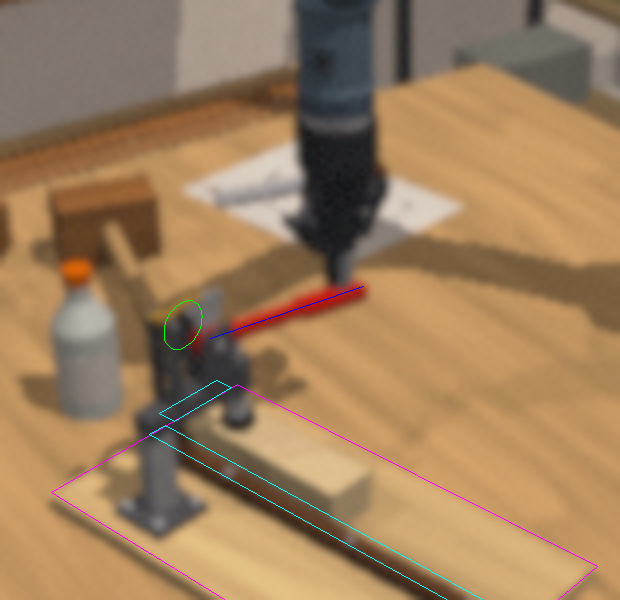

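Run:
```python
from meas import *
m=camera_model("wrist")
crop("pics/wrist10.png","pics/w10.png",430,0,640,200,3.5)
print(J(unproj(m,[(497,2),(464,222),(574,2)],63)))
```

```text
[[-26.0, 139.5], [-27.9, -16.0], [24.7, 139.0]]
```

View pics/w10.png

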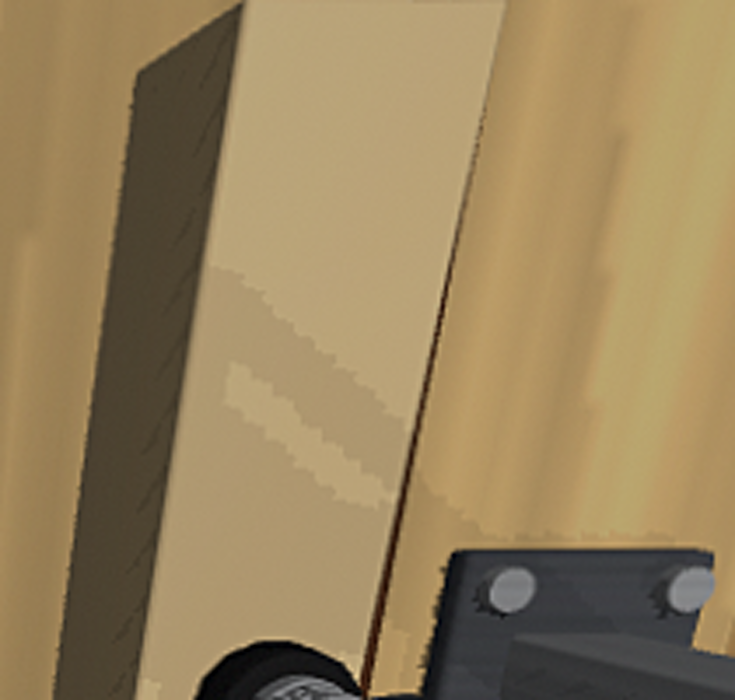

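Run:
```python
from meas import *
m=camera_model("wrist")
im=cv2.imread("pics/wrist10.png")
p=[585.1,-109.7,.2396];c,s=np.cos(p[2]),np.sin(p[2])
P=lambda x,y,z:proj(m,[c*x-s*y+p[0],s*x+c*y+p[1],z])[0]
for y in (20,40,60,80,100,120,135):
    a=P(25,y,63); b=None
    # fence far edge on same pixel row
    yy=np.linspace(-80,330,4000); q=np.array([c*45-s*yy+p[0],s*45+c*yy+p[1],0*yy+36]).T
    uv=proj(m,q); k=np.argmin(abs(uv[:,1]-a[1])); L=P(-25,y,63)
    print(y,"row",a[1].round(1),"rail25",a[0].round(1),"fence45",uv[k,0].round(1),"px/mm",((a[0]-P(20,y,63)[0])/5).round(2))
crop("pics/wrist10.png","pics/w10b.png",525,20,580,190,4.6)
# dark strip per row
for r in (60,90,110,130,150,165,180):
    print(r,[(x,int(im[r,x,0]),int(im[r,x,2])) for x in range(530,575) if im[r,x,2]<130][:14])
```

```text
20 row 178.2 rail25 538.6 fence45 538.7 px/mm 1.31
40 row 152.2 rail25 543.8 fence45 543.8 px/mm 1.34
60 row 124.9 rail25 549.2 fence45 549.3 px/mm 1.37
80 row 96.2 rail25 555.0 fence45 555.1 px/mm 1.41
100 row 66.0 rail25 561.2 fence45 561.2 px/mm 1.45
120 row 34.1 rail25 567.7 fence45 567.8 px/mm 1.49
135 row 8.9 rail25 573.0 fence45 573.0 px/mm 1.52
60 []
90 [(555, 20, 63), (556, 32, 77)]
110 [(551, 21, 65), (552, 53, 110)]
130 [(546, 72, 119), (547, 4, 40), (548, 63, 120)]
150 [(542, 47, 89), (543, 2, 42), (544, 59, 114)]
165 [(539, 35, 75), (540, 7, 49), (541, 51, 99), (557, 20, 14), (558, 23, 17), (559, 28, 24), (560, 28, 25), (561, 32, 30), (562, 47, 43), (563, 59, 54), (564, 60, 55), (565, 63, 58), (566, 64, 58), (567, 62, 60)]
180 [(535, 78, 129), (536, 18, 64), (537, 15, 60), (538, 32, 78), (554, 18, 13), (555, 21, 15), (556, 27, 24), (557, 28, 26), (558, 38, 35), (559, 48, 44), (560, 57, 52), (561, 60, 54), (562, 61, 56), (563, 62, 56)]
```

Run:
```python
from plant import *
s=get_state();print(s["eef_pos"].round(1),s["wrist_force"].round(1),s["clock"]); print(close_job())
```

```text
[ 447.  -145.5  146.9] [1.8 2.2 9.7] 25.775
the job is handed in; nothing more can be done
None
```

The rail is home and the lever is held past its fourth click. I handed the job in at 25.8 s, and no verdict was reported.

- **Rail:** I gripped it, squared it and slid it under the foot to the stop. The TCP then held still while the push rose to about 11 N. I pushed its side against the fence, then pushed its end once more. A last wrist picture puts its rear end at y ≈ 139–141 mm in the jig frame. It is about 1.6 mm off the fence at mid-length and 0.02 rad out of square. That is not perfectly flush, but inside the 4 mm and 0.04 rad limits.
- **Lever:** I felt four clicks, each a fall in push followed by a rise:

| Click | Push before (N) | After the fall (N) |
|---|---|---|
| 1 | 5.6 | about 0 |
| 2 | 7.3 | 0.9 |
| 3 | 9.1 | 2.1 |
| 4 | 12.5 | 4.4 |

- **Hold:** The closed fingers hold the lever still with about 9.7 N. The angle, worked out from the fingertip position and the overlay pictures, is about 0.87 rad, inside 0.825–0.955. I did not measure the foot's force on the rail.
- **Bystanders:** I did not move near the mallet, chisel or glue bottle. The bottle and mallet look unmoved in the last scene view; I did not check the chisel again.
- **What disagreed:** The scene and side overlays sat a few millimetres off the wrist-camera jig fit. The first sideways push stopped about 5 mm short of the fence, probably because the grip was pressing the rail down. That is why I released it and pushed from outside.

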